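# Make up the accessory tray of a surveying instrument

## Robot

A 6-joint arm with a two-finger parallel gripper is mounted at the origin on a cart in front of the work surface, level with it; the furniture and walls round the work are solid. World frame = base frame: x ahead of the robot, y to its left, z up, the work surface at z = 0. Lengths are in mm, angles in rad, forces in N, time in s.
With the tool pointing down it reaches from about 300 to 775 mm from the base axis. Payload 14.6 kg.
Tool frame: the origin (TCP) lies midway between the tips of the shut fingers; the grasp point (between the pads) lies 19 mm behind it; z points along the fingers, y is the line along which they close (so a half turn about z gives the same grasp; the last joint's range is limited). The gripper opens to 94 mm and grips with 3 to 60 N. Pads are 16 mm wide; open, the fingers measure 119 mm over their backs; the gripper's body (75 mm by 177 mm) begins 78 mm behind the grasp point.
Start: joints at [-1.212, 0.3, 1.521, -0, 1.321, -0.067], TCP at [227.169, -500.882, 175.946] pointing down, gripper open.
Joint ranges: [-3.03, 3.03], [-0.79, 2.21], [0.23, 2.52], [-1.04, 4.18], [0, 3.07], [-2.55, 2.55]. Speed limits (rad/s): [2.22, 2.22, 2.57, 3.14, 3.14, 3.14].

## Interface

Orientations are given as [roll, pitch, yaw] about the fixed x, y, z axes, in that order (R = Rz(yaw) Ry(pitch) Rx(roll)).
In Python, from cell import manip, camera gives the robot as it stands.
- The arm moves only by the tool move_arm, never from a script. Its arguments are lists of equal length, an entry for each row: "dp": the shift along the world's x, y, z in mm, a list of three; "rotation": the turn, a rotation vector about the world's x, y, z in rad, a list of three; "hand": the opening, from 0 (shut) to 1 (fully open). A call has 1 to 10 rows; each row shifts and turns the commanded pose from where the row before left it; what a row does not reach is not made up. A row lasts 1/8 s, in which the tool goes at most 62.5 mm and 10.7 degrees, less where a joint would pass 70% of its speed; a pose out of reach is approached as far as the arm can. A call with a gripper value outside its range is refused whole. The fingers move at their own pace and stop on an object; "newtons" is the grip in N (left out, the last holds). Time passes only in rows, so rows that do not move let the fingers close. It gives the time, the measured TCP pose, the force, the opening and the grip force at its end, in the units of the state.
- manip.read_state(): the state, without advancing time (a new reading comes with each control period).
- camera(name): name is "scene" or "top" or "wrist"; returns a dict with "image" (480x640x3 uint8, red, green, blue), "fx", "fy", "cx", "cy" (pixels), "R" (3x3) and "t" (3): a world point X has camera coordinates R X + t; the wrist camera has in their place "mount" (4x4, takes a point from camera to tool coordinates, whose origin is the TCP and whose axes are the flange's). Camera axes: x right, y down, z forward; pixel columns grow to the right and rows downward; lengths in mm; the calibration is good to about 2 mm. A picture is of the moment at which its call begins: read the wrist's pose just before it. There is no depth.
- manip.sign_off(): hands the job in; it is judged then, once.
The state is a dict: "clock": time; "joints": joint angles; "qd": joint speeds; "effort": joint torques, N m; "eef_pos": TCP position; "eef_rot": TCP orientation; "wrist_force": force on the tool from outside, world axes, zero at the start; "moment": the same for the moment, N m; "finger_gap": finger opening in mm; "finger_force": force on a finger pad.
Only numpy, scipy, OpenCV 4.12 (cv2) and the standard library are available. Lean on these libraries where they do the work, as an engineer would, in place of code of your own. Each camera call takes 0.05 s, during which the arm holds its last target. There are 200 camera calls.

## Task

This instrument goes back to its owner: make up its accessory tray with one of each, putting the eyepiece, the prism, the lens cap and the small box of fuses fully down into the insert that is shaped for each, upright. A battery is already packed in the tray, so leave that one in its cradle and leave the second battery standing where it is on the bench.

Things in the scene. Friction and masses are not known exactly. Their poses are not given: they have to be found in the camera images.
- eyepiece: Black eyepiece standing on its wide flange, 34 mm in diameter for the lower 17 mm, 30 mm above, 42 mm tall, 60 g. Round, so its yaw does not matter. Origin: centre of its underside, z up.
- prism: Survey prism in a red ring holder, standing on edge on a small black foot: 30 mm thick (x), 72 mm wide (y), 72 mm tall, 200 g; foot 30 x 40 mm. Can be pinched across its 28 mm thick ring from above. Origin: centre of the foot's underside, z up.
- fuse_box: Small closed red box of fuses lying flat, 51 (x) x 75 (y) x 35 mm tall, 150 g. Origin: centre of its underside, z up.
- cap: Round black lens cap lying flat, 56 mm in diameter, 12 mm thick, 30 g. Origin: centre of its underside, z up.
- battery_kit: Instrument battery, dark block 39 (x) x 68 (y) x 60 mm tall, standing already packed in the grey cradle moulded into one end of the tray, beside the four inserts, its top 71 mm above the bench. It stays there. Origin: centre of its underside. Overhead: a lamp arm crosses above the tray from 640 mm up; a wall shelf begins at x = 0.64, its underside 555 mm up.
- battery_spare: A second battery of the same kind, 39 (x) x 68 (y) x 60 mm tall, standing on the bench to the right, near the accessories. It is not wanted and stays there. Origin: centre of its underside. Near it, about (0.44, -0.25) m, stands a fixed bench vice, 125 mm tall, between the tray and whatever stands at the far right.
- nest_eyepiece: Fixed grey insert, 66 x 91 mm (x, y), one of a 2 x 2 block in the black tray, in any order, turned as the tray is. Origin: centre of its underside, 5 mm above the bench. 18 mm tall, with a round pocket in the middle, 40 mm wide and 12 mm deep, its mouth chamfered by 4 mm. The seated eyepiece has its underside 6 mm above this origin, straight over it.
- nest_prism: Fixed grey insert, 66 x 91 mm (x, y), one of a 2 x 2 block in the black tray, in any order, turned as the tray is. Origin: centre of its underside, 5 mm above the bench. 18 mm tall; central pocket 36 (x) x 54 (y) mm, 12 mm deep, mouth chamfered 4 mm. Seated, the prism's underside is 6 mm above this origin, straight over it, its 72 mm width along this y (either way round).
- nest_box: Fixed grey insert, 66 x 91 mm (x, y), one of a 2 x 2 block in the black tray, in any order, turned as the tray is. Origin: centre of its underside, 5 mm above the bench. 18 mm tall; central pocket 56 (x) x 80.5 (y) mm, 10 mm deep, mouth chamfered 3 mm. Seated, the box's underside is 8 mm above this origin, straight over it, its 75 mm length along this y (either way round).
- nest_cap: Fixed grey insert, 66 x 91 mm (x, y), one of a 2 x 2 block in the black tray, in any order, turned as the tray is. Origin: centre of its underside, 5 mm above the bench. 6 mm plate with a round seat, 40 mm wide, 9 mm high, and four pins 8 mm thick, 22 mm tall at (+-25, +-25) mm, open for fingers between them along x and y. Seated, the cap lies flat on the seat, underside 9 mm above this origin, straight over it.
Things that resemble listed ones, but are neither listed nor needed, are in the scene too. What is shaped like the fuse_box but pink or yellow is not meant.

How it is judged (in metres and radians):
At the end, for the whole second after the job is handed in: Each of the four accessories sits fully down in its own insert (within 9 mm of centre, 4 mm of seated height, upright within 0.12 rad), released and at rest; both batteries still upright, the packed one within 15 mm, the second one within 30 mm of where it was (horizontal distance between eyepiece and nest_eyepiece below 0.009 m and z of eyepiece in the frame of nest_eyepiece between 0.002 and 0.01 m and angle between each of eyepiece, prism, fuse_box, cap, battery_kit, battery_spare's own z axis and vertical below 0.12 rad and linear speed of each of eyepiece, prism, fuse_box, cap below 0.02 m/s and horizontal distance between prism and nest_prism below 0.009 m and z of prism in the frame of nest_prism between 0.002 and 0.01 m and horizontal distance between fuse_box and nest_box below 0.009 m and z of fuse_box in the frame of nest_box between 0.004 and 0.012 m and horizontal distance between cap and nest_cap below 0.009 m and z of cap in the frame of nest_cap between 0.005 and 0.013 m and distance of battery_kit from where it was at the start of the episode below 0.015 m and distance of battery_spare from where it was at the start of the episode below 0.03 m); the robot touches nothing.
It fails at once if the packed battery is lifted out or knocked out of its cradle (distance of battery_kit from where it was at the start of the episode above 0.025 m).
It fails at once if the second battery is carried off or pushed away (distance of battery_spare from where it was at the start of the episode above 0.05 m).
It also fails if it takes over 128 s, if anything falls off the work surface, if the arm or the gripper's body presses on something with over 40 N, if the wrist force passes 120 N, or if a joint passes its speed limit or range.

## Working session

There is one attempt and no reset: what is moved stays moved. The work goes in short steps, Python scripts to look and compute and a tool call to move; the robot and the scene stay as the last step left them, time stands still between calls to the robot, and variables do not carry over. Pictures are saved under pics/ and viewed, at most 14 in all, crops included, and the job is handed in when it is done.

Besides the shell and the picture viewer there is one more tool, called after ">>>" as name(argument=value, ...) on one line, values as JSON. move_arm: Moves the arm, as the interface text tells. Its arguments: {"type":"object","properties":{"dp":{"type":"array","items":{"type":"array","items":{"type":"number"}}},"rotation":{"type":"array","items":{"type":"array","items":{"type":"number"}}},"hand":{"type":"array","items":{"type":"number"}},"newtons":{"type":"number"}},"required":["dp","rotation","hand"]}

```bash
mkdir -p pics; cat > h.py <<'E'
import numpy as np, cv2, json
from cell import manip, camera
from scipy.spatial.transform import Rotation as Ro
def shot(n,f):
    s=manip.read_state(); c=camera(n); cv2.imwrite(f'pics/{f}.png',c['image'][:,:,::-1]); 
    d={k:np.array(c[k]).tolist() for k in c if k!='image'}; d['p']=list(map(float,s['eef_pos'])); d['r']=list(map(float,s['eef_rot'])); json.dump(d,open(f'pics/{f}.json','w')); return d
def cam(f):
    d=json.load(open(f'pics/{f}.json'))
    if 'mount' in d:
        M=np.array(d['mount']); W=np.eye(4); W[:3,:3]=Ro.from_euler('xyz',d['r']).as_matrix(); W[:3,3]=d['p']; T=np.linalg.inv(W@M); R,t=T[:3,:3],T[:3,3]
    else: R,t=np.array(d['R']),np.array(d['t'])
    return d,R,t
def px(f,u,v,z):
    d,R,t=cam(f); r=R.T@np.array([(u-d['cx'])/d['fx'],(v-d['cy'])/d['fy'],1]); o=-R.T@t
    return (o+r*(z-o[2])/r[2]).round(1)
def pj(f,X):
    d,R,t=cam(f); q=R@np.array(X,float)+t; return (q[0]/q[2]*d['fx']+d['cx']).round(1),(q[1]/q[2]*d['fy']+d['cy']).round(1)
E
python3 - <<'E'
from h import *
for n in ('scene','top','wrist'): d=shot(n,n+'0'); print(n,np.round(cam(n+'0')[1],2).tolist(), (-cam(n+'0')[1].T@cam(n+'0')[2]).round())
print(manip.read_state(), d.get('mount'), d['fx'])
E
```

```text
scene [[-0.44, -0.9, 0.01], [-0.39, 0.19, -0.9], [0.81, -0.4, -0.43]] [-775.  518.  683.]
top [[-0.04, -1.0, -0.0], [-0.97, 0.04, -0.22], [0.22, -0.0, -0.98]] [ 139.  -80. 1412.]
wrist [[0.41, -0.91, -0.0], [-0.88, -0.4, 0.25], [-0.23, -0.1, -0.97]] [ 294. -470.  383.]
{'clock': 0.15, 'joints': array([-1.21155798e+00,  3.00329482e-01,  1.52142515e+00,  1.19466230e-05,
        1.32071062e+00, -6.66073453e-02]), 'qd': array([-0.00172885, -0.00063723, -0.00177511,  0.00071843,  0.00070331,
        0.00110574]), 'effort': array([ 4.48927138e-03, -5.31951678e+01, -3.52820849e+01,  7.08768703e-02,
        2.35702383e-02, -4.60336639e-05]), 'eef_pos': array([ 227.1181278 , -500.67096146,  175.52999142]), 'eef_rot': array([-3.14072275e+00, -6.96258435e-05,  4.25842703e-01]), 'wrist_force': array([ 0.02551701,  1.46226725, -0.62702152]), 'moment': array([0.00145716, 0.00261943, 0.00460731]), 'finger_force': 0.0, 'finger_gap': 94.04674798884905} [[3.855322153046006e-05, -0.9670789539493287, -0.2544765123580551, 73.51617351681612], [0.9999993652689192, 0.0003238357715516644, -0.0010791627077854297, -0.5128396029095983], [0.0011260441403074856, -0.2544763092287047, 0.9670783525991725, -207.86672319439424], [0.0, 0.0, 0.0, 1.0]] 336.4993308413238
```

View pics/top0.png

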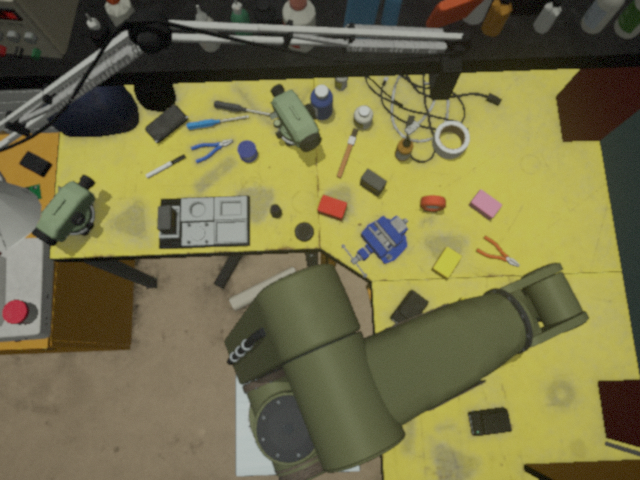

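View pics/scene0.png

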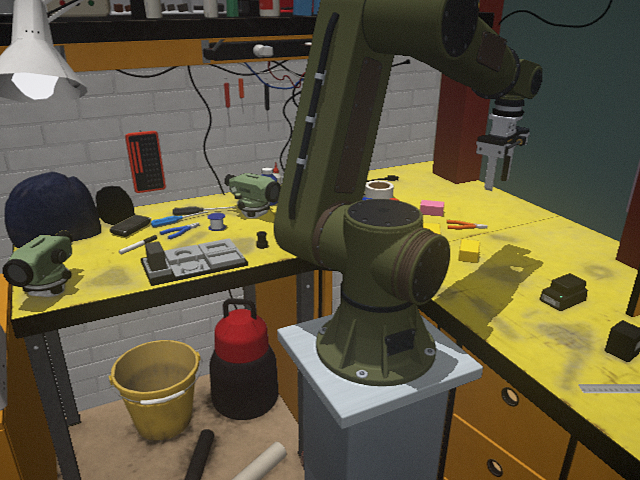

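```bash
python3 - <<'E'
from h import *
i=cv2.imread('pics/top0.png')
cv2.imwrite('pics/c1.png',cv2.resize(i[180:260,150:270],(800,533),interpolation=cv2.INTER_CUBIC))
cv2.imwrite('pics/c2.png',cv2.resize(i[150:330,260:500],(800,600),interpolation=cv2.INTER_CUBIC))
for n,u,v,z in [('tray',205,220,23),('kit',167,217,71),('eye',276,211,42),('cap',304,231,12),('fuse',333,206,35),('dark1',373,181,40),('prism',432,203,72),('vice',385,240,100),('pink',485,204,35),('yel',446,262,35),('dark2',410,306,60),('dark3',490,421,50)]: print(n,px('top0',u,v,z))
E
```

```text
tray [525.4 241.6  23. ]
kit [524.6 333.8  71. ]
eye [538.3  40.3  42. ]
cap [485.4 -34.8  12. ]
fuse [ 548.5 -118.8   35. ]
dark1 [ 615.9 -234.4   40. ]
prism [ 535.4 -387.6   72. ]
vice [ 431.  -249.4  100. ]
pink [ 537.5 -543.9   35. ]
yel [ 377.5 -419.9   35. ]
dark2 [ 259.7 -308.6   60. ]
dark3 [ -35.6 -489.9   50. ]
```

View pics/c1.png

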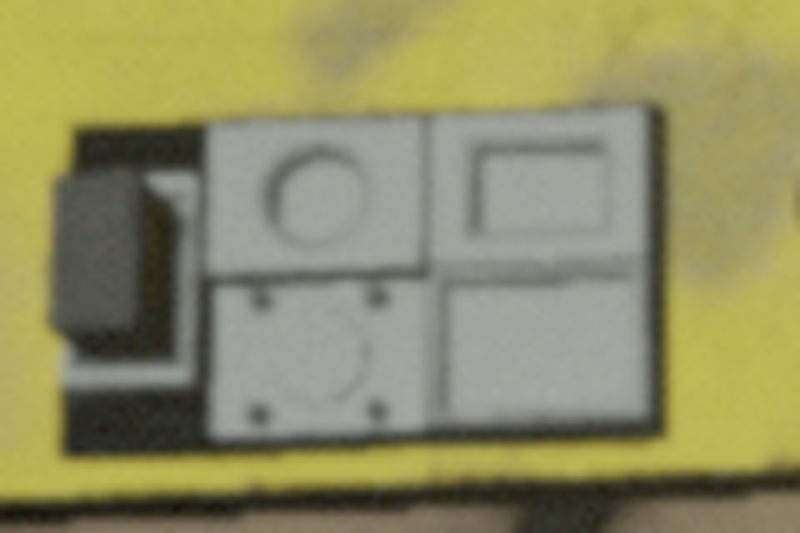

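View pics/c2.png

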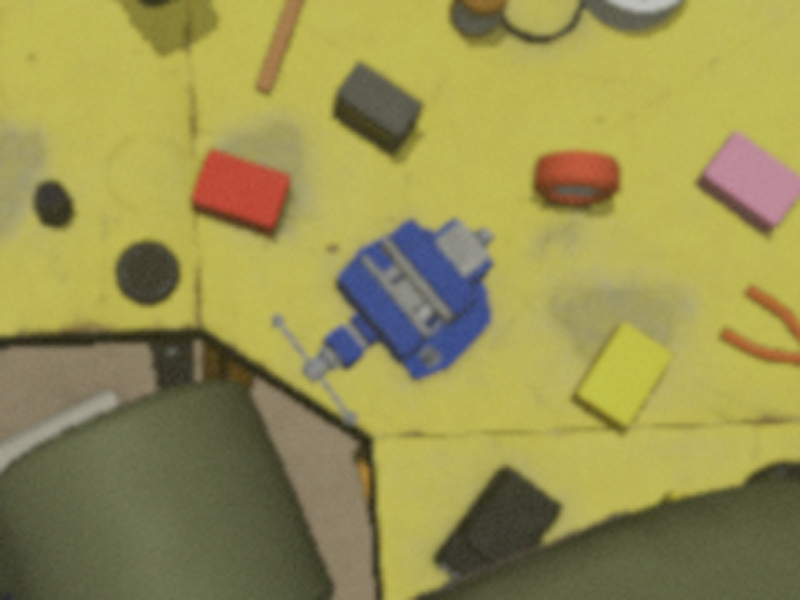

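Candidates in the top view are:
- Eyepiece: black at (276,211).
- Cap: black disc at (304,231). The blue spool at (247,151) is not it.
- Fuse box: red at (333,206). The pink (485,204) and yellow (446,262) boxes are not meant.
- Prism: red ring at (432,203). The tape at (451,138) is not it.
- Spare battery: (373,181), with another dark block at (410,306).

Tray inserts: eyepiece upper left, prism upper right, cap lower left, box lower right. I'll start with the prism.

>>> move_arm(dp=[[31,11.5,6],[31,11.5,6],[31,11.5,6],[31,11.5,6],[31,11.5,6],[31,11.5,6],[31,11.5,6],[31,11.5,6],[31,11.5,6],[29,9,4]], rotation=[[0,0,0.1145],[0,0,0.1145],[0,0,0.1145],[0,0,0.1145],[0,0,0.1145],[0,0,0.1145],[0,0,0.1145],[0,0,0.1145],[0,0,0.1145],[0,0,0.1145]], hand=[1,1,1,1,1,1,1,1,1,1])

```text
clock: 1.4
eef_pos: [536.2, -387.8, 233.9]
eef_rot: [-3.141, -0.0, 1.575]
wrist_force: [-0.6, -0.1, -0.2]
finger_gap: 93.9
finger_force: 0.0
```

>>> move_arm(dp=[[0,0,0],[0,0,0],[0,0,0]], rotation=[[0,0,0],[0,0,0],[0,0,0]], hand=[1,1,1])

```text
clock: 1.78
eef_pos: [534.3, -388.9, 234.0]
eef_rot: [-3.141, -0.0, 1.569]
wrist_force: [-0.5, 0.1, -0.0]
finger_gap: 93.8
finger_force: 0.0
```

```bash
python3 - <<'E'
from h import *
d=shot('wrist','w1'); print(d['p'],d['r'],pj('w1',[535,-388,72]))
E
```

```text
[534.2979183233109, -388.89202220388347, 233.95498221222735] [-3.141412016836771, -8.581926923700856e-05, 1.568670060256592] (np.float64(318.4), np.float64(219.7))
```

View pics/w1.png

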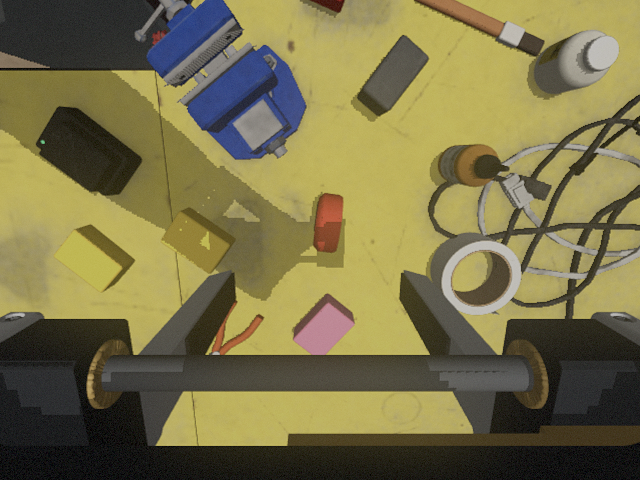

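```bash
python3 - <<'E'
from h import *
i=cv2.imread('pics/w1.png')
cv2.imwrite('pics/c3.png',cv2.resize(i[180:270,270:390],(800,600),interpolation=cv2.INTER_CUBIC))
E
```

```text
(no output)
```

View pics/c3.png

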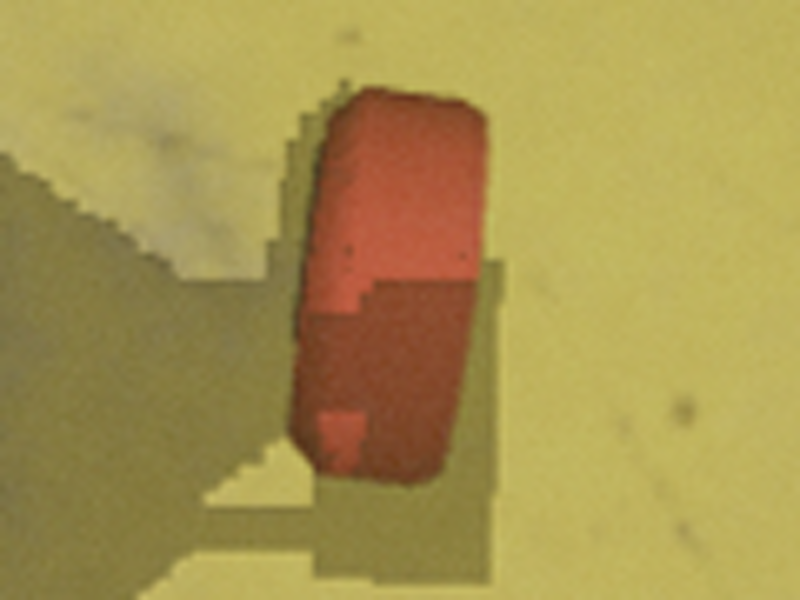

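```bash
python3 - <<'E'
from h import *
P=[px('w1',270+a/6.6667,180+b/6.6667,z) for a,b,z in [(425,97,40),(378,482,40),(395,275,71),(310,275,72),(480,275,72)]]
print(P); d=P[0]-P[1]; print(np.linalg.norm(d), np.arctan2(-d[0],d[1]), (P[0]+P[1])/2)
E
```

```text
[array([ 553.5, -363.8,   40. ]), array([ 545.5, -435.7,   40. ]), array([ 547.2, -389.9,   71. ]), array([ 532.9, -389.7,   72. ]), array([ 561.5, -389.8,   72. ])]
72.34369357449201 -0.11080986962332826 [ 549.5  -399.75   40.  ]
```

The prism ring measures 72 × 28.6 mm, centred near (548,-400) with yaw -0.11.

>>> move_arm(dp=[[7,-6,-20],[7,-5,-30],[0,0,-40],[0,0,-40],[0,0,-30],[0,0,-20],[0,0,-12],[0,0,0],[0,0,0],[0,0,0]], rotation=[[0,0,-0.055],[0,0,-0.055],[0,0,0],[0,0,0],[0,0,0],[0,0,0],[0,0,0],[0,0,0],[0,0,0],[0,0,0]], hand=[1,1,1,1,1,1,1,0,0,0], newtons=30)

```text
clock: 3.08
eef_pos: [549.5, -399.7, 42.9]
eef_rot: [3.14, 0.001, 1.461]
wrist_force: [0.1, 0.6, 0.1]
finger_gap: 67.2
finger_force: 0.0
```

>>> move_arm(dp=[[0,0,0],[0,0,0],[0,0,0],[0,0,0]], rotation=[[0,0,0],[0,0,0],[0,0,0],[0,0,0]], hand=[0,0,0,0])

```text
clock: 3.58
eef_pos: [549.2, -399.4, 41.9]
eef_rot: [-3.142, -0.0, 1.461]
wrist_force: [-0.8, 0.5, -0.2]
finger_gap: 27.5
finger_force: 0.0
```

>>> move_arm(dp=[[0,0,5],[0,0,15],[0,0,30],[0,0,40],[0,0,35],[0,15,15],[0,35,0],[0,50,0],[0,50,0],[0,50,0]], rotation=[[0,0,0],[0,0,0],[0,0,0],[0,0,0],[0,0,0],[0,0,0],[0,0,0],[0,0,0.055],[0,0,0.055],[0,0,0]], hand=[0,0,0,0,0,0,0,0,0,0])

```text
clock: 4.82
eef_pos: [548.5, -196.8, 181.6]
eef_rot: [-3.141, -0.0, 1.572]
wrist_force: [0.0, -0.6, 0.1]
finger_gap: 0.6
finger_force: 0.0
```

>>> move_arm(dp=[[0,50,0],[0,50,0],[0,50,0],[2,50,0],[3,50,0],[3,50,0],[2,50,0],[0,35,0],[0,15,0],[0,0,0]], rotation=[[0,0,0],[0,0,0],[0,0,0],[0,0,0],[0,0,0],[0,0,0],[0,0,0],[0,0,0],[0,0,0],[0,0,0]], hand=[0,0,0,0,0,0,0,0,0,0])

```text
clock: 6.08
eef_pos: [558.7, 200.9, 181.6]
eef_rot: [-3.141, 0.0, 1.572]
wrist_force: [-0.4, -0.5, 0.3]
finger_gap: 0.4
finger_force: 0.0
```

>>> move_arm(dp=[[0,0,0],[0,0,0]], rotation=[[0,0,0],[0,0,0]], hand=[0,0])

```text
clock: 6.32
eef_pos: [559.3, 199.5, 182.0]
eef_rot: [3.142, 0.0, 1.569]
wrist_force: [0.2, -0.9, 0.5]
finger_gap: 0.4
finger_force: 0.0
```

```bash
python3 - <<'E'
from h import *
d=shot('wrist','w2'); print(d['p'],d['r'],manip.read_state()['finger_gap'])
E
```

```text
[559.3275814518674, 199.53330553068812, 182.04701819520483] [3.14150895799055, 2.7415508568440217e-05, 1.5693788146727332] -0.017405959786898573
```

View pics/w2.png

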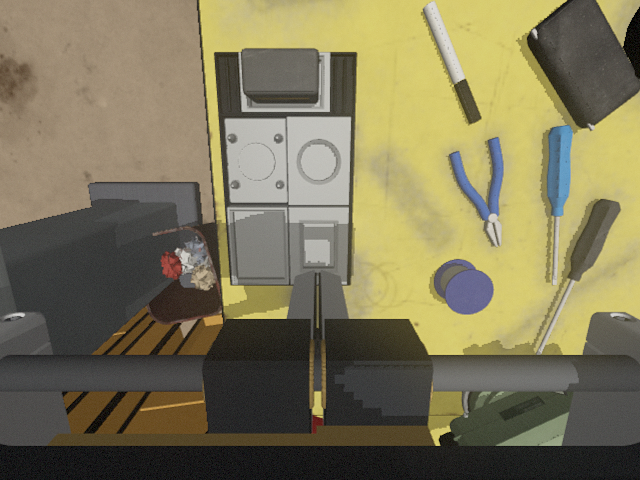

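The grip had not finished closing when I lifted, so the prism stayed behind. This view does show the tray well, so I'll measure that and then check where the prism is.

```bash
python3 - <<'E'
from h import *
i=cv2.imread('pics/w2.png')
cv2.imwrite('pics/c4.png',cv2.resize(i[105:295,210:370],(505,600),interpolation=cv2.INTER_CUBIC))
d=shot('top','top1'); i=cv2.imread('pics/top1.png')
cv2.imwrite('pics/c5.png',cv2.resize(i[150:280,260:500],(800,433),interpolation=cv2.INTER_CUBIC))
E
```

```text
(no output)
```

View pics/c4.png

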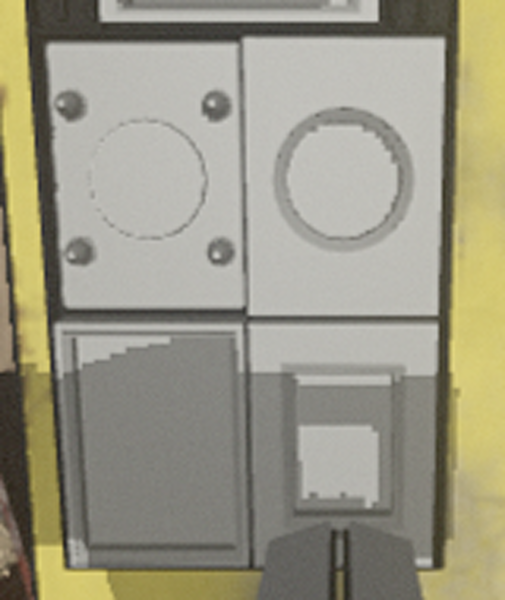

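View pics/c5.png

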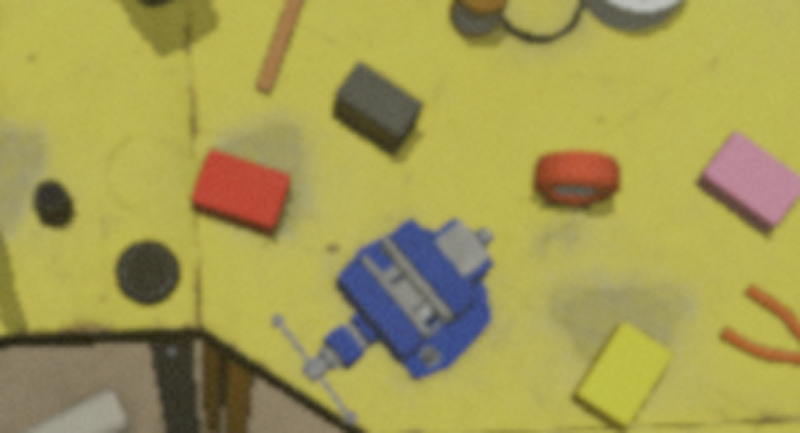

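```bash
python3 - <<'E'
from h import *
g=lambda a,b,z: px('w2',210+a/3.156,105+b/3.158,z)
print('eye',g(343,178.5,23)); print('pris',g(343.5,444,23), g(282,444,23),g(405,444,23),g(343,365,23),g(343,523,23))
pins=[g(*p,27) for p in [(70,103),(216,103),(79,250),(221,250)]]; print('pins',pins,np.mean(pins,0))
c=[g(*p,23) for p in [(55,322),(246,322),(66,568),(249,568)]]; print('box',c,np.mean(c,0))
c=[g(*p,23) for p in [(243,38),(446,38)]]; print('top edge',c)
print(g(446,40,23)-g(440,320,23))
E
```

```text
eye [560.4 263.9  23. ]
pris [560.6 171.2  23. ] [538.5 171.2  23. ] [582.7 171.2  23. ] [560.4 200.   23. ] [560.4 141.2  23. ]
pins [array([471.1, 288.2,  27. ]), array([518.9, 288.1,  27. ]), array([471.1, 240.6,  27. ]), array([519.1, 240.5,  27. ])] [495.05 264.35  27.  ]
box [array([460.2, 215.4,  23. ]), array([526.7, 215.3,  23. ]), array([457.9, 123.7,  23. ]), array([525.6, 123.6,  23. ])] [492.6 169.5  23. ]
top edge [array([527.9, 308.5,  23. ]), array([594. , 308.4,  23. ])]
[-0.2 91.9  0. ]
```

The inserts sit square with yaw about 0:
- eyepiece (560.5,264)
- prism (560.5,171.5)
- cap (494.5,264)
- box (494.5,170.5)

The prism hasn't moved. I'll take one look over the eyepiece, cap and fuse box.

>>> move_arm(dp=[[-3,-20,0],[-6,-40,4],[-8,-50,4],[-8,-50,4],[-7,-40,4],[-5,-15,2],[-2,-5,0],[0,0,0],[0,0,0],[0,0,0]], rotation=[[0,0,0],[0,0,0],[0,0,0],[0,0,0],[0,0,0],[0,0,0],[0,0,0],[0,0,0],[0,0,0],[0,0,0]], hand=[1,1,1,1,1,1,1,1,1,1])

```text
clock: 7.68
eef_pos: [520.2, -18.7, 199.8]
eef_rot: [-3.141, -0.0, 1.572]
wrist_force: [-1.0, -0.6, -0.5]
finger_gap: 93.7
finger_force: 0.0
```

```bash
python3 - <<'E'
from h import *
d=shot('wrist','w3'); print(d['p'],d['r'],manip.read_state()['finger_gap'])
i=cv2.imread('pics/w3.png')
for n,q in [('eye',(538,40,20)),('cap',(485,-35,12)),('fuse',(548,-119,35))]: print(n,pj('w3',q))
E
```

```text
[520.2482162251748, -18.7016072098671, 199.80742715220336] [-3.1413681214646187, -5.1512123531827214e-05, 1.5718815711005545] 93.76671374187599
eye (np.float64(333.5), np.float64(166.2))
cap (np.float64(288.4), np.float64(229.5))
fuse (np.float64(340.7), np.float64(302.0))
```

View pics/w3.png

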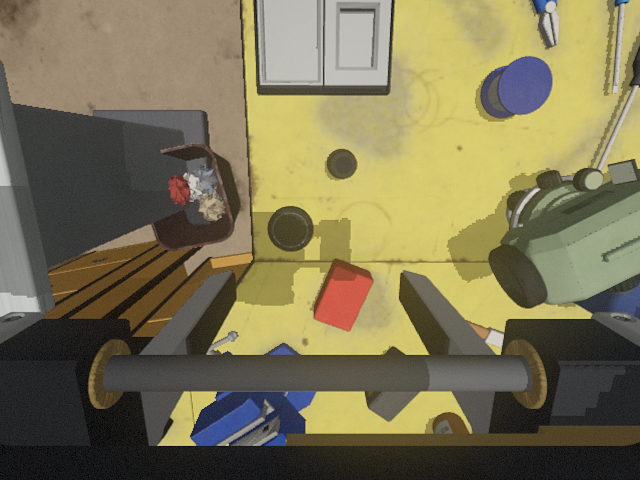

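```bash
python3 - <<'E'
from h import *
i=cv2.imread('pics/w3.png')
cv2.imwrite('pics/c6.png',cv2.resize(i[140:340,255:395],(560,800)[::1],interpolation=cv2.INTER_CUBIC)[:,:][0:800])
j=cv2.resize(i[140:260,260:380],(600,600),interpolation=cv2.INTER_CUBIC); k=cv2.resize(i[250:340,305:385],(533,600),interpolation=cv2.INTER_CUBIC)[:, :]
cv2.imwrite('pics/c6.png',cv2.resize(np.hstack([cv2.resize(i[145:255,262:372],(400,400),interpolation=cv2.INTER_CUBIC),cv2.resize(i[250:340,300:390],(400,400),interpolation=cv2.INTER_CUBIC)]),(800,400)))
E
```

```text
(no output)
```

View pics/c6.png

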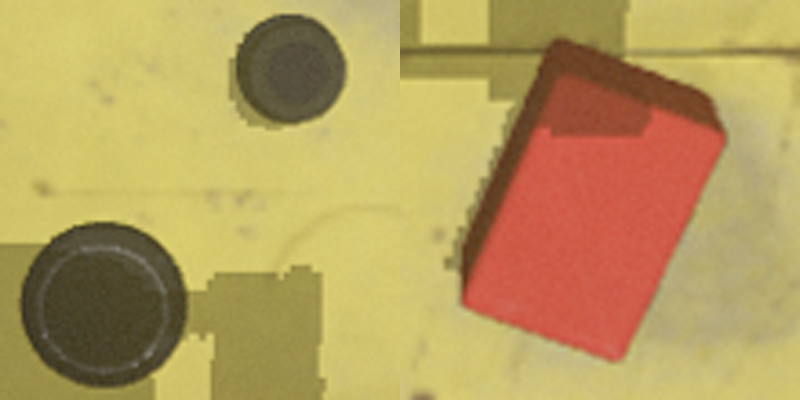

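```bash
python3 - <<'E'
from h import *
a=lambda x,y,z: px('w3',262+x/3.636,145+y/3.636,z); b=lambda x,y,z: px('w3',300+(x-400)/4.444,250+y/4.444,z)
print('eye',a(290.5,69.5,25),a(298,70,42)); print('cap',a(104,304.5,8),a(21,304,8),a(187,304,8))
c=[b(x,y,35) for x,y in [(560,74),(725,138),(620,361),(463,305)]]; print(c,np.mean(c,0))
for i,j in [(0,1),(3,2),(0,3),(1,2)]: d=c[j]-c[i]; print(np.linalg.norm(d),np.arctan2(d[1],d[0]))
E
```

```text
eye [547.   42.5  25. ] [548.   42.9  42. ]
cap [487.3 -34.9   8. ] [459.5 -34.8   8. ] [515.1 -34.7   8. ]
[array([541.7, -74.2,  35. ]), array([585.9, -92.1,  35. ]), array([ 559.6, -158.2,   35. ]), array([ 516.1, -141.1,   35. ])] [ 550.825 -116.4     35.   ]
47.68700032503611 -0.3847898400110094
46.74034659691774 -0.37454697209566284
71.63078946933365 -1.9362662432484004
71.1400028113578 -1.9494755067760114
```

Measured positions:
- Eyepiece (547.5,42.7).
- Cap (487.3,-34.9), diameter 55.6 mm.
- Fuse box (551,-116.5), yaw -0.38.

Eyepiece first.

>>> move_arm(dp=[[9,20,0],[9,21,-20],[9,20,-30],[0,0,-40],[0,0,-40],[0,0,-30],[0,0,-15],[0,0,-5],[0,0,0],[0,0,0]], rotation=[[0,0,0],[0,0,0],[0,0,0],[0,0,0],[0,0,0],[0,0,0],[0,0,0],[0,0,0],[0,0,0],[0,0,0]], hand=[0.7,0.7,0.7,0.7,0.7,0.7,0.7,0.7,0,0], newtons=20)

```text
clock: 8.98
eef_pos: [547.8, 41.6, 21.0]
eef_rot: [3.14, -0.0, 1.571]
wrist_force: [-0.1, 0.2, -1.0]
finger_gap: 49.2
finger_force: 0.0
```

>>> move_arm(dp=[[0,0,0],[0,0,0],[0,0,0],[0,0,0],[0,0,0],[0,0,0]], rotation=[[0,0,0],[0,0,0],[0,0,0],[0,0,0],[0,0,0],[0,0,0]], hand=[0,0,0,0,0,0])

```text
clock: 9.72
eef_pos: [547.1, 41.6, 19.9]
eef_rot: [-3.141, -0.0, 1.571]
wrist_force: [-0.4, -0.6, 0.1]
finger_gap: 0.4
finger_force: 0.0
```

```bash
python3 - <<'E'
from h import *
shot('wrist','w4');shot('top','top2');shot('scene','scene2')
for n,u,v in [('eye',198,209.3),('prism',231,208.5),('cap',198,233.7),('box',231.8,232.2)]: print(n,px('top0',u,v,23))
i=cv2.imread('pics/w4.png'); j=cv2.imread('pics/top2.png'); k=cv2.imread('pics/scene2.png')
a=cv2.resize(i[60:460],(520,400)); 
b=cv2.resize(j[150:290,240:380],(280,280),interpolation=cv2.INTER_CUBIC); c=cv2.resize(k[210:280,230:300],(280,280))
r=np.vstack([b,c]); l=np.zeros((560,520,3),np.uint8); l[:400]=a
cv2.imwrite('pics/c7.png',np.hstack([l,r]))
E
```

```text
eye [557.5 261.8  23. ]
prism [556.1 168.7  23. ]
cap [486.6 260.7  23. ]
box [487.2 166.4  23. ]
```

View pics/c7.png

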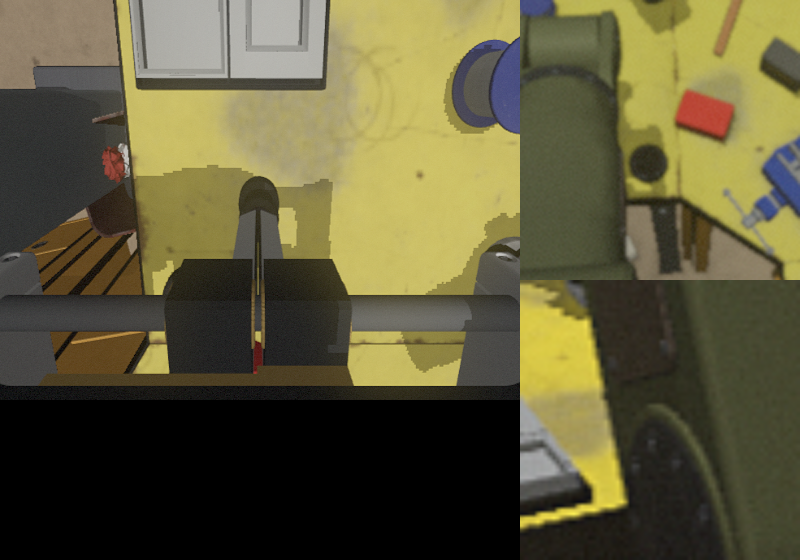

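```bash
python3 - <<'E'
from h import *
print(px('w4',318,246,42),px('w4',318,238,25), pj('w4',[547,41.6,20]),pj('w4',[547,41.6,0]))
i=cv2.imread('pics/w4.png'); cv2.imwrite('pics/c8.png',cv2.resize(i[200:340,240:400],(640,560),interpolation=cv2.INTER_CUBIC))
E
```

```text
[547.   63.7  42. ] [547.   64.1  25. ] (np.float64(317.9), np.float64(269.5)) (np.float64(317.9), np.float64(260.0))
```

View pics/c8.png

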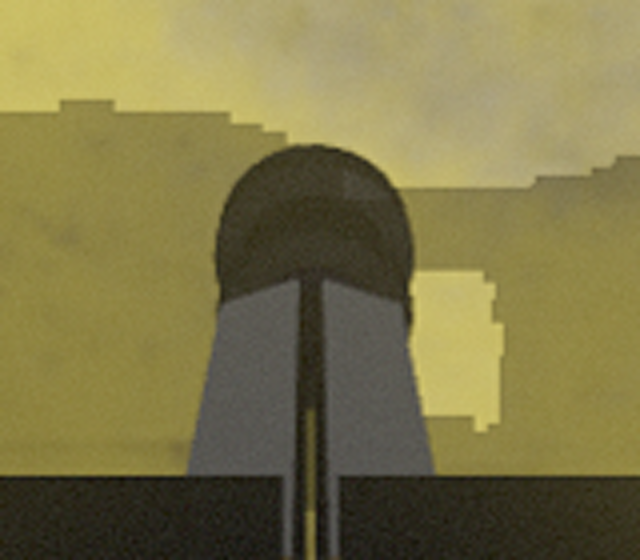

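```bash
python3 - <<'E'
from h import *
i={n:cv2.imread(f'pics/{n}.png') for n in ('w2','w3','w4')}
for n,u in [('w2',270),('w3',300),('w4',240)]:
    g=cv2.cvtColor(i[n],cv2.COLOR_BGR2GRAY)[:,u-2:u+3].mean(1).astype(int); print(n,g[40:160].tolist() if n!='w2' else g[180:300].tolist())
for n,u,v in [('w3',324,86),('w3',324,94),('w4',282,137),('w4',282,146)]: print(n,px(n,u,v,23),px(n,u,v,5))
print(pj('w2',[494.5,126,23]),pj('w3',[494.5,126,23]),pj('w4',[494.5,126,23]),manip.read_state()['wrist_force'])
E
```

```text
w2 [186, 186, 185, 185, 185, 185, 185, 185, 185, 184, 185, 185, 185, 185, 184, 184, 185, 185, 184, 184, 185, 182, 145, 66, 77, 90, 99, 143, 188, 166, 121, 145, 131, 131, 133, 133, 132, 133, 133, 132, 132, 131, 132, 131, 132, 130, 131, 130, 130, 130, 130, 131, 130, 131, 130, 129, 129, 130, 129, 130, 128, 129, 129, 129, 129, 127, 129, 129, 127, 127, 129, 128, 128, 128, 127, 127, 128, 128, 126, 126, 126, 127, 126, 127, 125, 126, 126, 125, 126, 126, 126, 125, 125, 126, 127, 125, 122, 97, 83, 105, 119, 117, 116, 119, 90, 84, 140, 139, 138, 137, 137, 135, 135, 136, 135, 136, 137, 135, 136, 135]
w3 [189, 189, 188, 188, 190, 188, 189, 190, 189, 189, 190, 190, 190, 189, 190, 190, 191, 189, 190, 190, 189, 190, 191, 190, 191, 190, 190, 190, 190, 190, 191, 191, 190, 191, 191, 190, 191, 191, 192, 188, 174, 162, 171, 196, 183, 100, 79, 83, 74, 69, 69, 74, 73, 62, 80, 152, 198, 194, 194, 193, 192, 192, 192, 193, 193, 191, 191, 192, 191, 191, 191, 192, 192, 192, 193, 192, 192, 192, 191, 192, 193, 193, 193, 193, 193, 193, 194, 194, 195, 194, 193, 191, 191, 190, 189, 190, 191, 190, 191, 192, 194, 194,
[... 305 characters left out ...]
175, 175, 176, 175, 175, 174, 174, 175, 176, 175, 175, 175, 176, 176, 176, 176, 175, 175, 175, 175, 176, 176, 176, 176, 175, 176, 175, 175, 175, 176, 176, 175, 177, 176, 176, 176, 176, 176, 176, 176, 176, 177, 175, 176, 177, 178, 171, 153, 154, 155, 154, 158, 170, 165, 180, 168, 95, 67, 71, 68, 68, 71, 75, 69, 73, 72, 68, 89, 154, 187, 184, 183, 183, 183, 183, 183, 181, 182]
w3 [526.7 122.8  23. ] [527. 126.   5.]
w3 [526.7 115.   23. ] [527.1 117.8   5. ]
w4 [526.  124.3  23. ] [524.2 125.    5. ]
w4 [525.9 119.2  23. ] [524.1 119.5   5. ]
(np.float64(262.2), np.float64(283.0)) (np.float64(293.5), np.float64(82.7)) (np.float64(227.7), np.float64(133.9)) [-0.1211103   0.41508254  0.44256984]
```

The eyepiece was squeezed out toward +y and is now near (547,64). I'll back up and re-measure it with image code, since I've used most of my picture views.

>>> move_arm(dp=[[0,0,0],[0,0,10],[0,0,30],[0,0,40],[0,10,40],[0,12,10],[0,0,0],[0,0,0],[0,0,0],[0,0,0]], rotation=[[0,0,0],[0,0,0],[0,0,0],[0,0,0],[0,0,0],[0,0,0],[0,0,0],[0,0,0],[0,0,0],[0,0,0]], hand=[0.8,0.8,0.8,0.8,0.8,0.8,0.8,0.8,0.8,0.8])

```text
clock: 11.12
eef_pos: [547.0, 63.4, 149.3]
eef_rot: [-3.141, 0.0, 1.57]
wrist_force: [-0.2, 0.4, 0.5]
finger_gap: 75.3
finger_force: 0.0
```

```bash
python3 - <<'E'
from h import *
d=shot('wrist','w5'); print(d['p'])
i=cv2.imread('pics/w5.png'); u,v=pj('w5',[547,64,20]); print(u,v)
u,v=int(u),int(v); m=(cv2.cvtColor(i,cv2.COLOR_BGR2GRAY)[v-50:v+50:2,u-60:u+60:2]); print(u-60,v-50)
for r in m: print(''.join(' .:-=+*#%@'[min(9,(255-int(x))//26)] for x in r))
E
```

```text
[546.9824345633695, 63.371624093789826, 149.33598975162005]
317.9 226.2
257 176
::::::::::::::::::::----------------------------------------
::::::::::::::::::::----------------------------------------
::::::::::::::::::------------------------------------------
::::::::::::::::::------------------------------------------
::::::::::::::::::------------------------------------------
::::::::::::::::::------------------------------------------
:::::::::::::::::-------------------------------------------
:::::::::::::::::-------------------------------------------
::::::::::::::::::------------------------------------------
::::::::::::::::::------------------------------------------
::::::::::::::::::------------------------------------------
:::::::::::::::::::-----------------------------------------
::::::::::::::::::::----------------------------------------
::::::::::::::::::::----------------------------------------
::::::::::::::::::::----------------------------------------
:::::::::::::::::::::::-------------------------------------
::::::::::::::::::::::-::-------------------
[... 1329 characters left out ...]
#######*=============-:::::::
=======================+##*###########+=============-:::::::
========================##############==============-:::::::
========================+##*#########*==============-:::::::
=========================*##*#####*#*===============-:::::::
==========================+##****##*================-:::::::
==========================:-+###**+=================::::::::
==========================::::++====================::::::::
==========================::::======================::::::::
====================================================::::::::
====================================================::::::::
====================================================::::::::
```

The eyepiece never moved: it is still near y≈43. The open finger tips show about 1.78 px/mm, so they sit roughly 30 mm behind the reported TCP. Both grasps therefore closed above the object. I'll confirm with the geometry and then a gentle guarded descent.

```bash
python3 - <<'E'
from h import *
i=cv2.imread('pics/w5.png'); g=cv2.cvtColor(i,cv2.COLOR_BGR2GRAY)
m=(g<95).astype(np.uint8); m[:220]=0;m[275:]=0;m[:,:285]=0;m[:,350:]=0
n,l,s,c=cv2.connectedComponentsWithStats(m); k=1+s[1:,4].argmax(); print(s[k],c[k]); u,v=s[k][0]+s[k][2]/2,s[k][1]+s[k][3]/2
print([px('w5',u,v,z) for z in (10,20,30)])
# finger tips in w1 (gap 93.8): gray along rows
g=cv2.cvtColor(cv2.imread('pics/w1.png'),cv2.COLOR_BGR2GRAY)
for r in (268,271,274,277,280,285,290): print(r,''.join(' .:-=+*#%@'[min(9,(255-int(x))//26)] for x in g[r,195:245]),'|',''.join(' .:-=+*#%@'[min(9,(255-int(x))//26)] for x in g[r,390:440]))
T=lambda x,y,z:pj('w1',Ro.from_euler('xyz',cam('w1')[0]['r']).as_matrix()@np.array([x,y,z])+cam('w1')[0]['p'])
for z in (0,-20,-30,-40): print(z,T(8,47,z),T(8,-47,z),T(-8,47,z),T(8,59.5,z))
E
```

```text
[303 227  31  39 981] [318.08766565 245.68501529]
[array([547.7,  39.5,  10. ]), array([547.6,  42.4,  20. ]), array([547.6,  45.2,  30. ])]
268 -------====+=====++*+++++++++++++*+++*++++++++++++ | ------------------------------------++++**********
271 ----------==+==+++=----+++++++********+++++++++++* | -------------=*****+==--------------+=+++*********
274 ------------------=++*************###%#*++++++++++ | -----------####***************+=----++=++*********
277 ------------+********************#%%%#%*++++++++++ | -----------######*********************+=+*********
280 ---------=*********************####%%%%#++++++++++ | ----------=########*********************++********
285 -----+*********************##%###%##%%%#++++++++++ | ----------#############***************************
290 =**********************##%%#%#%###%#%%%%+-------++ | ----------#################***********************
0 (np.float64(390.7), np.float64(257.7)) (np.float64(245.6), np.float64(257.7)) (np.float64(389.4), np.float64(280.9)) (np.float64(410.0), np.float64(257.7))
-20 (np.float64(397.9), np.float64(268.0)) (np.float64(238.6), np.float64(268.0)) (np.float64(396.3), np.float64(293.2)) (np.float64(419.1), np.float64(268.0))
-30 (np.float64(402.0), np.float64(274.0)) (np.float64(234.6), np.float64(274.0)) (np.float64(400.3), np.float64(300.3)) (np.float64(424.3), np.float64(274.0))
-40 (np.float64(406.6), np.float64(280.6)) (np.float64(230.1), np.float64(280.6)) (np.float64(404.6), np.float64(308.1)) (np.float64(430.1), np.float64(280.6))
```

Confirmed: the tips are about 27 mm behind the reported TCP, so tip z ≈ eef z + 27. That also explains the prism being pinched by only its top 3 mm. Now a guarded descent on the eyepiece at (547.6,42.5).

>>> move_arm(dp=[[0,-10,-10],[0.5,-11,-25],[0,0,-35],[0,0,-35],[0,0,-25],[0,0,-14],[0,0,-5],[0,0,-4],[0,0,-3],[0,0,0]], rotation=[[0,0,0],[0,0,0],[0,0,0],[0,0,0],[0,0,0],[0,0,0],[0,0,0],[0,0,0],[0,0,0],[0,0,0]], hand=[0.7,0.7,0.7,0.7,0.7,0.7,0.7,0.7,0.7,0.7])

```text
clock: 12.42
eef_pos: [547.8, 42.6, -5.8]
eef_rot: [3.141, -0.0, 1.571]
wrist_force: [0.2, -0.0, -0.5]
finger_gap: 66.0
finger_force: 0.0
```

>>> move_arm(dp=[[0,0,-1],[0,0,-1],[0,0,0],[0,0,0],[0,0,0],[0,0,0],[0,0,0],[0,0,0],[0,0,0],[0,0,0]], rotation=[[0,0,0],[0,0,0],[0,0,0],[0,0,0],[0,0,0],[0,0,0],[0,0,0],[0,0,0],[0,0,0],[0,0,0]], hand=[0.7,0,0,0,0,0,0,0,0,0], newtons=25)

```text
clock: 13.68
eef_pos: [547.7, 42.6, -8.0]
eef_rot: [3.142, -0.0, 1.571]
wrist_force: [0.6, 0.6, 0.2]
finger_gap: 26.6
finger_force: 25.0
```

Gripped with 25 N. Carrying it to its insert.

>>> move_arm(dp=[[0,0,8],[0,0,20],[0,5,25],[1,25,17],[3,40,0],[3,45,0],[3,45,0],[2,35,0],[1,20,0],[0,6,0]], rotation=[[0,0,0],[0,0,0],[0,0,0],[0,0,0],[0,0,0],[0,0,0],[0,0,0],[0,0,0],[0,0,0],[0,0,0]], hand=[0,0,0,0,0,0,0,0,0,0])

```text
clock: 14.92
eef_pos: [560.6, 264.1, 62.0]
eef_rot: [-3.142, 0.0, 1.572]
wrist_force: [-0.3, -0.7, 0.2]
finger_gap: 26.5
finger_force: 25.0
```

>>> move_arm(dp=[[0,0,-10],[0,0,-20],[0,0,-10],[0,0,0],[0,0,0]], rotation=[[0,0,0],[0,0,0],[0,0,0],[0,0,0],[0,0,0]], hand=[0,0,0,0,0])

```text
clock: 15.55
eef_pos: [560.9, 263.6, 22.3]
eef_rot: [3.141, -0.0, 1.571]
wrist_force: [-0.1, -0.0, -0.8]
finger_gap: 26.6
finger_force: 25.0
```

>>> move_arm(dp=[[0,0,-5],[0,0,-4],[0,0,-4],[0,0,-2],[0,0,0]], rotation=[[0,0,0],[0,0,0],[0,0,0],[0,0,0],[0,0,0]], hand=[0,0,0,0,0])

```text
clock: 16.18
eef_pos: [560.6, 263.6, 6.8]
eef_rot: [-3.141, 0.0, 1.571]
wrist_force: [0.5, -0.1, 0.2]
finger_gap: 26.5
finger_force: 25.0
```

>>> move_arm(dp=[[0,0,-1.5],[0,0,-1.5],[0,0,-1],[0,0,0]], rotation=[[0,0,0],[0,0,0],[0,0,0],[0,0,0]], hand=[0,0,0,0])

```text
clock: 16.68
eef_pos: [560.7, 263.6, 3.0]
eef_rot: [3.142, -0.0, 1.571]
wrist_force: [0.1, 0.6, -0.2]
finger_gap: 26.6
finger_force: 25.0
```

>>> move_arm(dp=[[0,0,0],[0,0,0],[0,0,0],[0,0,10],[0,0,25],[0,0,35],[-5,-20,20],[-8,-40,0],[-10,-45,0],[-10,-45,0]], rotation=[[0,0,0],[0,0,0],[0,0,0],[0,0,0],[0,0,0],[0,0,0],[0,0,-0.16],[0,0,-0.16],[0,0,-0.16],[0,0,-0.16]], hand=[0.55,0.55,0.55,0.55,0.55,0.55,0.9,0.9,0.9,0.9])

```text
clock: 17.92
eef_pos: [527.4, 112.4, 93.8]
eef_rot: [3.141, -0.001, 0.926]
wrist_force: [0.6, 0.1, 0.5]
finger_gap: 84.2
finger_force: 0.0
```

>>> move_arm(dp=[[-10,-45,0],[-10,-45,0],[-10,-35,0],[-8,-20,0],[-2.4,-3.5,0],[0,0,0],[0,0,-10],[0,0,-30],[0,0,-30],[0,0,0]], rotation=[[0,0,-0.16],[0,0,-0.16],[0,0,-0.16],[0,0,-0.16],[0,0,-0.16],[0,0,-0.131],[0,0,0],[0,0,0],[0,0,0],[0,0,0]], hand=[0.9,0.9,0.9,0.9,0.9,0.9,0.9,0.9,0.9,0.9])

```text
clock: 19.18
eef_pos: [486.0, -34.6, 21.3]
eef_rot: [-3.141, 0.004, 0.003]
wrist_force: [0.6, 0.0, 0.0]
finger_gap: 84.1
finger_force: 0.0
```

```bash
python3 - <<'E'
from h import *
d=shot('wrist','w6'); print(d['p'],d['r'],manip.read_state()['joints'])
i=cv2.imread('pics/w6.png'); u,v=pj('w6',[487.3,-34.9,8]); print(u,v)
u,v=int(u),int(v); m=(cv2.cvtColor(i,cv2.COLOR_BGR2GRAY)[v-70:v+70:3,u-90:u+90:3]); print(u-90,v-70)
for r in m: print(''.join(' .:-=+*#%@'[min(9,(255-int(x))//26)] for x in r))
shot('top','top3')
E
```

```text
[485.9698047632181, -34.61409759627474, 21.291011753299795] [-3.1410501843375487, 0.0037952698031091803, 0.0026528143243773616] [-1.46263992e-01  3.58327576e-01  1.83916137e+00  7.29736136e-06
  9.45581049e-01  1.42244078e+00]
318.4 259.4
228 189
------------=---------------------------------------+===****
---:------:--=-------:------------------------------*::-==*#
----------::--------------:-------------------------#:::---=
-----------:----------------------------------------#:------
-------:--:-------------:-:-------------------------#:------
------:----:-------------:----::--------------------*:------
-------:---------::-:-:-::-:--:---------------------*:-::---
------:------------:-----:::-:----------------------+::-:--:
:----------:------:::-:::-:-:::---------------------+:------
-----------:-----::::::-----:-----------------------+:------
-----------------::::::::-:--+*#+-------------------=-------
:-----:--:----::::::::---=##########=---------------=-------
-----:-:::-----:--:::-:-##############=---------------------
------:-------------::*################*--------------------
[... 1313 characters left out ...]
%%%%%%++++++++++++*#++++%%%%%
%#%%%#+++++++++++++++++++++*#%%%%#*++++++++++++++*#++++%%%%%
%#%#%*+++++++++++++++++++++++++++++++++++++++++++*#++++%%%%%
#%%%%+++++++++++++++++++++++++++++++++++++++++++**%++++*%%%%
#%%%#+++++++++++++++++++++++++++++++++++++++++++*#%++++=%%%%
#%%%++*****++++++++++++++++++++++*++++++++++++++*#%+++++*%%%
%%%#***#*****+++**+++++++++++++++***++++++++++++**#++++++%%%
%%%**##*#####*****++++++++++++++++**+++++++****+**%*+++++*%%
%%%%%%%%%%%%%%%%%%%%%%%%%%%%%%%%%%%%%%%%%%%%%%%%%%%*++++++%%
%%==+=+*****###**%%%%######%#*#***#**###%%%%%%%%%%%%#+++++#%
%*+=+=+****#####*%%%%#######***##**######%%%%%%%%%%%%%*++++%
%==+=++****#####*%%%#######%###*****#####%%%%%%%%%%%%%%#+++#
```

The cap sits right between the fingers. Descending to grasp it.

>>> move_arm(dp=[[1,-1,-15],[0,0,-15],[0,0,-7],[0,0,-4],[0,0,-3],[0,0,0],[0,0,0],[0,0,0],[0,0,0],[0,0,0]], rotation=[[0,0,0],[0,0,0],[0,0,0],[0,0,0],[0,0,0],[0,0,0],[0,0,0],[0,0,0],[0,0,0],[0,0,0]], hand=[0.9,0.9,0.9,0.9,0.9,0.9,0,0,0,0], newtons=20)

```text
clock: 20.52
eef_pos: [488.3, -35.9, -21.0]
eef_rot: [-3.142, -0.0, -0.0]
wrist_force: [-0.2, 0.0, 1.2]
finger_gap: 54.7
finger_force: 20.0
```

>>> move_arm(dp=[[0,0,0],[0,0,0]], rotation=[[0,0,0],[0,0,0]], hand=[0,0])

```text
clock: 20.78
eef_pos: [488.3, -35.9, -21.0]
eef_rot: [3.142, -0.0, -0.0]
wrist_force: [-0.1, -0.9, 2.3]
finger_gap: 54.8
finger_force: 20.0
```

>>> move_arm(dp=[[0,0,8],[0,0,20],[0,5,25],[0,20,15],[1,35,0],[1,45,0],[1,45,0],[1,45,0],[1,45,0],[1,35,0]], rotation=[[0,0,0],[0,0,0],[0,0,0],[0,0,0],[0,0,0],[0,0,0],[0,0,0],[0,0,0],[0,0,0],[0,0,0]], hand=[0,0,0,0,0,0,0,0,0,0])

```text
clock: 22.02
eef_pos: [494.1, 240.9, 47.4]
eef_rot: [-3.141, -0.0, 0.001]
wrist_force: [-0.1, -0.4, 0.0]
finger_gap: 54.9
finger_force: 20.0
```

>>> move_arm(dp=[[0,18,0],[0,6,0],[0,0,0],[0,0,0]], rotation=[[0,0,0],[0,0,0],[0,0,0],[0,0,0]], hand=[0,0,0,0])

```text
clock: 22.52
eef_pos: [494.4, 262.2, 47.0]
eef_rot: [3.141, 0.0, -0.001]
wrist_force: [0.6, 0.0, 0.2]
finger_gap: 55.0
finger_force: 20.0
```

```bash
python3 - <<'E'
from h import *
d=shot('wrist','w7'); print(d['p'],d['r'],manip.read_state()['finger_gap'])
for n,p in [('eye nest',[560.5,263.5,23]),('eye top',[560.5,263.5,53])]: print(n,pj('w7',p))
for s in (-25,25): 
  for t in (-25,25): print(pj('w7',[494.5+s,263.5+t,27]))
i=cv2.imread('pics/w7.png'); j=cv2.imread('pics/top3.png')
a=cv2.resize(i[60:360,140:540],(560,420)); b=cv2.resize(j[170:250,150:270],(560,373)[::1],interpolation=cv2.INTER_CUBIC)[:170]
b=cv2.resize(j[185:250,150:250],(240,156),interpolation=cv2.INTER_CUBIC)
o=np.zeros((420,800,3),np.uint8); o[:,:560]=a; o[:156,560:]=b; cv2.imwrite('pics/c9.png',o)
E
```

```text
[494.3956577268407, 262.1883067303359, 46.98644378615685] [3.141463939353172, 0.0001384005288598278, -0.0012610456462180952] 54.637729291604224
eye nest (np.float64(315.9), np.float64(162.6))
eye top (np.float64(315.7), np.float64(164.3))
(np.float64(350.5), np.float64(290.8))
(np.float64(281.9), np.float64(290.8))
(np.float64(352.2), np.float64(223.6))
(np.float64(279.9), np.float64(223.7))
```

View pics/c9.png

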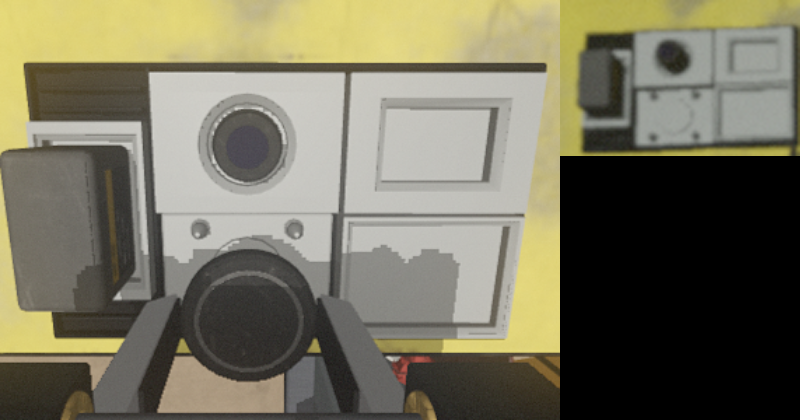

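The eyepiece is seated at (246,146) and the cap is held at (249,315), ahead of its pins. Checking how the held cap lines up.

```bash
python3 - <<'E'
from h import *
print([px('w7',317.9,285,z) for z in (68,74,80)], [px('w7',140+a/1.4,60+229/1.4,27) for a in (200,294)], [px('w7',140+a/1.4,60+b/1.4,23) for a,b in ((149,213),(339,213),(247,145))])
E
```

```text
[array([490.9, 262.3,  68. ]), array([493.4, 262.3,  74. ]), array([495.9, 262.3,  80. ])] [array([519.6, 286.4,  27. ]), array([519.5, 240. ,  27. ])] [array([526.9, 312.1,  23. ]), array([526.8, 217.4,  23. ]), array([559.9, 263.2,  23. ])]
```

>>> move_arm(dp=[[0,1,-12],[0,0,-18],[0,0,-10],[0,0,-4],[0,0,-3],[0,0,0]], rotation=[[0,0,0],[0,0,0],[0,0,0],[0,0,0],[0,0,0],[0,0,0]], hand=[0,0,0,0,0,0])

```text
clock: 23.32
eef_pos: [494.3, 264.1, 0.0]
eef_rot: [-3.142, -0.0, -0.0]
wrist_force: [-0.3, -0.5, -0.6]
finger_gap: 54.2
finger_force: 20.0
```

>>> move_arm(dp=[[0,0,-2],[0,0,-2],[0,0,-1],[0,0,-1],[0,0,0]], rotation=[[0,0,0],[0,0,0],[0,0,0],[0,0,0],[0,0,0]], hand=[0,0,0,0,0])

```text
clock: 23.95
eef_pos: [494.2, 264.1, -6.1]
eef_rot: [3.142, 0.0, -0.0]
wrist_force: [-0.3, 0.6, -0.0]
finger_gap: 54.9
finger_force: 20.0
```

>>> move_arm(dp=[[0,0,0],[0,0,0],[0,0,8],[0,0,20],[0,0,40],[0,-20,30],[7,-40,0],[7,-45,0],[7,-45,0],[7,-45,0]], rotation=[[0,0,0],[0,0,0],[0,0,0],[0,0,0],[0,0,0],[0,0,0],[0,0,0.12],[0,0,0.12],[0,0,0.12],[0,0,0.12]], hand=[0.66,0.66,0.66,0.66,0.66,0.95,0.95,0.95,0.95,0.95])

```text
clock: 25.2
eef_pos: [522.5, 67.7, 92.7]
eef_rot: [3.141, -0.001, 0.484]
wrist_force: [0.1, -0.1, -0.7]
finger_gap: 89.4
finger_force: 0.0
```

>>> move_arm(dp=[[7,-45,0],[7,-45,0],[7,-45,0],[5,-35,0],[2.5,-13,0],[0,-2.5,0],[0,0,-10],[0,0,0],[0,0,0]], rotation=[[0,0,0.12],[0,0,0.12],[0,0,0.12],[0,0,0.12],[0,0,0.12],[0,0,0.11],[0,0,0],[0,0,0],[0,0,0]], hand=[0.95,0.95,0.95,0.95,0.95,0.95,0.95,0.95,0.95])

```text
clock: 26.32
eef_pos: [550.8, -116.1, 82.0]
eef_rot: [-3.141, 0.0, 1.189]
wrist_force: [-0.6, 0.1, -0.5]
finger_gap: 89.6
finger_force: 0.0
```

```bash
python3 - <<'E'
from h import *
d=shot('wrist','w8'); print(d['p'],d['r'],manip.read_state()['finger_gap'])
i=cv2.imread('pics/w8.png'); h=cv2.cvtColor(i,cv2.COLOR_BGR2HSV)
m=((h[...,0]<8)|(h[...,0]>172))&(h[...,1]>120)
m=m.astype(np.uint8); n,l,s,c=cv2.connectedComponentsWithStats(m)
for k in range(1,n):
    if s[k,4]>300: print(s[k],c[k])
print('pred top',pj('w8',[551,-116.5,35]))
# bright top face
k=1+s[1:,4].argmax(); V=h[...,2]; hist=np.percentile(V[l==k],[10,30,50,70,90]); print(hist)
pts=np.argwhere(l==k)[:,::-1].astype(np.float32); r=cv2.minAreaRect(pts); print(r); print([px('w8',*p,35) for p in cv2.boxPoints(r)])
a=s[k]; 
for y in range(a[1]-3,a[1]+a[3]+3,4): print(y,''.join('#' if l[y,x]==k and V[y,x]>150 else '+' if l[y,x]==k else '.' for x in range(a[0]-6,a[0]+a[2]+6,2)))
E
```

```text
[550.7744534696416, -116.09811018676177, 81.98972425203802] [-3.1414680942641366, 9.025169336540628e-06, 1.1888219646484781] 89.23544782964866
[ 287  203   63   89 5453] [318.25215478 246.73170732]
[138 207  28  30 459] [151.72984749 221.82570806]
pred top (np.float64(318.6), np.float64(249.3))
[133. 136. 156. 190. 192.]
((317.9999694824219, 247.0), (61.99999237060547, 87.99998474121094), -0.0)
[array([ 513.9, -139.8,   35. ]), array([542.3, -73.5,  35. ]), array([586.1, -91.1,  35. ]), array([ 560.8, -158.6,   35. ])]
200 ......................................
204 ....+#############################....
208 ...################################...
212 ...################################...
216 ...################################...
220 ...+###############################...
224 ...+###############################...
228 ...+###############################...
232 ...+###############################...
236 ...+###############################...
240 ....++++++++++++++#################...
244 ....++++++++++++++++++#############...
248 ....++++++++++++++++++############+...
252 ....++++++++++++++++++++++++++++++....
256 ....++++++++++++++++++++++++++++++....
260 ....++++++++++++++++++++++++++++++....
264 ....++++++++++++++++++++++++++++++....
268 ....++++++++++++++++++++++++++++++....
272 ....++++++++++++++++++++##+#####+#....
276 ....++++++++++++++++++++++########....
280 ....+++++++++++++++++++++++#######....
284 ....++++++++++++++++++++++++######....
288 ....+++++++++++++++++++++++++#####....
292 ......................................
```

The fuse box is exactly aligned with the gripper. Grasping.

>>> move_arm(dp=[[0,0,-20],[0,0,-30],[0,0,-25],[0,0,-12],[0,0,-4],[0,0,0],[0,0,0],[0,0,0],[0,0,0],[0,0,0]], rotation=[[0,0,0],[0,0,0],[0,0,0],[0,0,0],[0,0,0],[0,0,0],[0,0,0],[0,0,0],[0,0,0],[0,0,0]], hand=[0.95,0.95,0.95,0.95,0.95,0,0,0,0,0], newtons=35)

```text
clock: 27.62
eef_pos: [550.9, -116.4, -8.8]
eef_rot: [3.141, -0.0, 1.19]
wrist_force: [-0.4, -0.1, 2.3]
finger_gap: 49.8
finger_force: 35.0
```

>>> move_arm(dp=[[0,0,0],[0,0,0],[0,0,0],[0,0,0]], rotation=[[0,0,0],[0,0,0],[0,0,0],[0,0,0]], hand=[0,0,0,0])

```text
clock: 28.12
eef_pos: [550.9, -116.4, -8.8]
eef_rot: [3.141, -0.0, 1.19]
wrist_force: [-1.7, 0.4, 4.9]
finger_gap: 49.6
finger_force: 35.0
```

>>> move_arm(dp=[[0,0,8],[0,0,20],[0,5,27],[-2,20,20],[-9,40,0],[-9,45,0],[-9,45,0],[-9,45,0],[-9,40,0],[-7,30,0]], rotation=[[0,0,0],[0,0,0],[0,0,0],[0,0,0.054],[0,0,0.054],[0,0,0.054],[0,0,0.054],[0,0,0.054],[0,0,0.054],[0,0,0.054]], hand=[0,0,0,0,0,0,0,0,0,0])

```text
clock: 29.38
eef_pos: [495.5, 156.0, 66.1]
eef_rot: [-3.141, -0.0, 1.573]
wrist_force: [0.1, -1.2, -1.8]
finger_gap: 49.8
finger_force: 35.0
```

>>> move_arm(dp=[[-2,14,0],[0,3,0],[0,0,0],[0,0,0]], rotation=[[0,0,0],[0,0,0],[0,0,0],[0,0,0]], hand=[0,0,0,0])

```text
clock: 29.88
eef_pos: [495.0, 169.8, 65.9]
eef_rot: [-3.142, 0.0, 1.567]
wrist_force: [-0.6, -0.6, -2.0]
finger_gap: 49.8
finger_force: 35.0
```

```bash
python3 - <<'E'
from h import *
d=shot('wrist','w9'); print(d['p'],d['r'],manip.read_state()['finger_gap'])
i=cv2.imread('pics/w9.png'); h=cv2.cvtColor(i,cv2.COLOR_BGR2HSV)
m=(((h[...,0]<8)|(h[...,0]>172))&(h[...,1]>120)).astype(np.uint8); n,l,s,c=cv2.connectedComponentsWithStats(m)
k=1+s[1:,4].argmax(); a=s[k]; print(a)
z=d['p'][2]+8.8+35
print('top z',z,[px('w9',x,y,z) for x,y in ((a[0],a[1]),(a[0]+a[2],a[1]),(a[0]+a[2]/2,a[1]+a[3]))])
for y in range(a[1]-3,a[1]+a[3]+8,4): print(y,''.join('#' if l[y,x]==k and h[y,x,2]>150 else '+' if l[y,x]==k else '.' for x in range(a[0]-6,a[0]+a[2]+6,2)), i[y,a[0]+a[2]//2].tolist())
# cap in nest
for X in ([494.5,263.5,26],): 
  u,v=map(int,pj('w9',X)); g=cv2.cvtColor(i,cv2.COLOR_BGR2GRAY)[v-40:v+40:2,u-50:u+50:2]; print(u-50,v-40)
  for r in g: print(''.join(' .:-=+*#%@'[min(9,(255-int(x))//26)] for x in r))
E
```

```text
[494.9716915671566, 169.82782977038676, 65.91478037806688] [-3.1415122505338964, 0.00010648168097193711, 1.5665792104845426] 49.6453688317615
[  267   218    99   137 12610]
top z 109.71478037806688 [array([469.6, 212.5, 109.7]), array([518.7, 212.3, 109.7]), array([493.8, 135.3, 109.7])]
215 ........................................................ [137, 142, 148]
219 ........++++++++++++++++++++++++++++++..+++.++++........ [59, 61, 120]
223 .......+++++++++++++++++++++++++++++++++++++++.+++...... [62, 66, 126]
227 ......+++++++++++++++++++++++++++++++++++++++++++++..... [54, 61, 127]
231 .....###############################################.... [79, 87, 209]
235 ....+###############################################.... [84, 91, 224]
239 ....+###############################################.... [82, 89, 222]
243 ....+###############################################.... [83, 88, 222]
247 ....+###############################################.... [84, 91, 223]
251 ....+###############################################.... [82, 89, 223]
255 ....+###############################################..
[... 3311 characters left out ...]
****#****************#*#++***#:::#*=.
#*=:::*#***+***********************#*+***#=.::#*=.
#*+:::-#***++***********************++***#::::#*=.
##+:::.****#++*********************++#**#+.:::#*=:
#*+::::=#****++*******************++****#:::::#*=:
#*+::::.+#****++*****************++****#=.::::#*-:
##+:::::=*#****++**************+++*****+.::::-#*-:
##*:::::--*#***#+=+**#*******++++****#*::::::-#*-:
##*:::::::=##*****+++=****+++==******#:::::::-#*-:
##*:::-==-:=*#*******=++++++*******#+::===-.:-#*-:
##*::=+====-=+##******####********#+::++===::-#*-:
***::+===+=:--=*#**************##*:.:-++====.-#*-:
##*::+::=++::::=+*##*********##*+.::.=*+=.=+.-#*-:
###::*=-+++:::::::=+*######**+-..::::=*++-+=.-#*::
```

The cap is seated between its pins. The box is centred over its insert, so lowering it.

>>> move_arm(dp=[[0,0.5,-15],[0,0,-20],[0,0,-10],[0,0,-4],[0,0,-3],[0,0,-2],[0,0,0]], rotation=[[0,0,0],[0,0,0],[0,0,0],[0,0,0],[0,0,0],[0,0,0],[0,0,0]], hand=[0,0,0,0,0,0,0])

```text
clock: 30.8
eef_pos: [494.9, 171.1, 12.1]
eef_rot: [3.141, -0.0, 1.568]
wrist_force: [-0.7, 0.8, -1.1]
finger_gap: 49.7
finger_force: 35.0
```

>>> move_arm(dp=[[0,0,-2],[0,0,-2],[0,0,-1.5],[0,0,-1],[0,0,0]], rotation=[[0,0,0],[0,0,0],[0,0,0],[0,0,0],[0,0,0]], hand=[0,0,0,0,0])

```text
clock: 31.42
eef_pos: [494.7, 171.1, 5.4]
eef_rot: [-3.141, 0.0, 1.568]
wrist_force: [-0.1, -0.1, -0.4]
finger_gap: 49.7
finger_force: 35.0
```

>>> move_arm(dp=[[0,0,0],[0,0,0],[0,0,8],[0,0,25],[0,0,45],[3,-15,45],[5,-45,20],[5,-55,0],[5,-55,0],[5,-55,0]], rotation=[[0,0,0],[0,0,0],[0,0,0],[0,0,0],[0,0,0],[0,0,-0.055],[0,0,-0.055],[0,0,0],[0,0,0],[0,0,0]], hand=[0.7,0.7,0.7,0.7,0.7,0.7,0.7,0.7,0.7,0.7])

```text
clock: 32.67
eef_pos: [517.8, -55.7, 149.3]
eef_rot: [3.141, 0.0, 1.458]
wrist_force: [0.9, 0.7, -0.2]
finger_gap: 66.0
finger_force: 0.0
```

>>> move_arm(dp=[[5,-55,0],[5,-55,0],[5,-55,0],[5,-55,0],[5,-55,0],[5,-40,0],[0,-25,0],[0,-6,0],[0,0,0],[0,0,0]], rotation=[[0,0,0],[0,0,0],[0,0,0],[0,0,0],[0,0,0],[0,0,0],[0,0,0],[0,0,0],[0,0,0],[0,0,0]], hand=[0.7,0.7,0.7,0.7,0.7,0.7,0.7,0.7,0.7,0.7])

```text
clock: 33.92
eef_pos: [548.1, -398.8, 148.9]
eef_rot: [3.141, 0.0, 1.459]
wrist_force: [0.3, 0.5, -0.8]
finger_gap: 65.7
finger_force: 0.0
```

```bash
python3 - <<'E'
from h import *
d=shot('wrist','w10'); print(d['p'],d['r'],manip.read_state()['finger_gap'])
i=cv2.imread('pics/w10.png'); h=cv2.cvtColor(i,cv2.COLOR_BGR2HSV)
m=(((h[...,0]<8)|(h[...,0]>172))&(h[...,1]>120)).astype(np.uint8); n,l,s,c=cv2.connectedComponentsWithStats(m)
print([(x.tolist()) for x in s[1:] if x[4]>200])
u,v=map(int,pj('w10',[548,-400,60])); k=l[v,u]; a=s[k]; print(u,v,k,a)
for y in range(a[1]-3,a[1]+a[3]+8,4): print(y,''.join('#' if l[y,x]==k else '.' for x in range(a[0]-6,a[0]+a[2]+6,1)))
for f in [(a[0]+a[2]/2,a[1],40),(a[0]+a[2]/2,a[1]+a[3],40),(a[0],v,72),(a[0]+a[2],v,72)]: print(px('w10',*f))
E
```

```text
[548.0553692549597, -398.8362790139974, 148.85166194733029] [3.1413759356887523, 6.419254989231682e-05, 1.4587927707987705] 65.67266471310215
[[301, 207, 30, 35, 710]]
318 237 12 [301 207  30  35 710]
204 ..........................................
208 .............#.###...#.............#......
212 ............##.##..#.#....###.##..##......
216 .........#.###.##################..#......
220 .........########################.##......
224 ........#######################.####......
228 ......####.#########################......
232 .........###########################......
236 ..............###################.........
240 ....................#.....#####...........
244 ..........................................
248 ..........................................
[ 548.9 -375.1   40. ]
[ 545.1 -409.3   40. ]
[ 533.6 -394.8   72. ]
[ 559.7 -397.7   72. ]
```

```bash
python3 - <<'E'
from h import *
i=cv2.imread('pics/w10.png'); A=cv2.cvtColor(i,cv2.COLOR_BGR2LAB)[...,1]
m=(A>143).astype(np.uint8); n,l,s,c=cv2.connectedComponentsWithStats(m); k=l[225,318]; a=s[k]; print(a)
for y in range(a[1]-3,a[1]+a[3]+8,4): print(y,''.join('#' if l[y,x]==k else '.' for x in range(a[0]-6,a[0]+a[2]+6,1)))
xs=lambda y:[int(q) for q in np.flatnonzero(l[y]==k)[[0,-1]]]
for f in [(a[0]+a[2]/2,a[1],40),(a[0]+a[2]/2,a[1]+a[3],40),(xs(238)[0],238,70),(xs(238)[1],238,70)]: print(px('w10',*f))
E
```

```text
[ 300  194   32   73 2111]
191 ............................................
195 .............#####################..........
199 ...........##########################.......
203 ........#############################.......
207 ........##############################......
211 .......###############################......
215 .......###############################......
219 .......###############################......
223 .......###############################......
227 ......################################......
231 ......################################......
235 .......##############################.......
239 .......##############################.......
243 .......##############################.......
247 .......##############################.......
251 .......##############################.......
255 .......#############################........
259 ........############################........
263 ...........########################.........
267 ............................................
271 ............................................
[ 550.3 -362.9   40. ]
[ 542.2 -434.9   40. ]
[ 533.4 -396.2   70. ]
[ 558.7 -399.1   70. ]
```

>>> move_arm(dp=[[-1.5,0,-20],[0,0,-35],[0,0,-35],[0,0,-25],[0,0,-12],[0,0,-2],[0,0,0],[0,0,0],[0,0,0],[0,0,0]], rotation=[[0,0,0],[0,0,0],[0,0,0],[0,0,0],[0,0,0],[0,0,0],[0,0,0],[0,0,0],[0,0,0],[0,0,0]], hand=[0.7,0.7,0.7,0.7,0.7,0.7,0,0,0,0], newtons=40)

```text
clock: 35.22
eef_pos: [546.3, -400.0, 19.7]
eef_rot: [3.141, 0.0, 1.458]
wrist_force: [-0.9, -0.1, 1.0]
finger_gap: 28.9
finger_force: 0.0
```

>>> move_arm(dp=[[0,0,0],[0,0,0],[0,0,0],[0,0,0]], rotation=[[0,0,0],[0,0,0],[0,0,0],[0,0,0]], hand=[0,0,0,0])

```text
clock: 35.72
eef_pos: [546.4, -400.0, 19.7]
eef_rot: [3.141, 0.0, 1.458]
wrist_force: [-1.2, 0.3, 3.8]
finger_gap: 27.9
finger_force: 39.9
```

Prism gripped with 40 N at 27.9 mm. Carrying it to its insert.

>>> move_arm(dp=[[0,0,8],[0,0,25],[0,0,40],[0,5,40],[1,25,17],[1,45,0],[2,50,0],[2,50,0],[2,50,0],[2,50,0]], rotation=[[0,0,0],[0,0,0],[0,0,0],[0,0,0],[0,0,0],[0,0,0.0225],[0,0,0.0225],[0,0,0.0225],[0,0,0.0225],[0,0,0.0225]], hand=[0,0,0,0,0,0,0,0,0,0])

```text
clock: 36.98
eef_pos: [556.0, -123.2, 149.7]
eef_rot: [-3.142, -0.0, 1.571]
wrist_force: [0.9, 0.5, -1.7]
finger_gap: 27.7
finger_force: 39.9
```

>>> move_arm(dp=[[2,50,0],[1,50,0],[1,50,0],[0,50,0],[0,45,0],[0,30,0],[0,15,0],[0,5.5,0],[0,0,0],[0,0,0]], rotation=[[0,0,0],[0,0,0],[0,0,0],[0,0,0],[0,0,0],[0,0,0],[0,0,0],[0,0,0],[0,0,0],[0,0,0]], hand=[0,0,0,0,0,0,0,0,0,0])

```text
clock: 38.22
eef_pos: [560.4, 169.7, 149.5]
eef_rot: [-3.142, 0.0, 1.569]
wrist_force: [-0.0, 0.1, -1.3]
finger_gap: 27.5
finger_force: 39.9
```

```bash
python3 - <<'E'
from h import *
d=shot('wrist','w11'); print(d['p'],d['r'],manip.read_state()['finger_gap'])
i=cv2.imread('pics/w11.png'); A=cv2.cvtColor(i,cv2.COLOR_BGR2LAB)[...,1]
m=(A>143).astype(np.uint8); n,l,s,c=cv2.connectedComponentsWithStats(m); print([x.tolist() for x in s[1:] if x[4]>300])
z=d['p'][2]-19.7+36
u,v=map(int,pj('w11',[d['p'][0],d['p'][1]+1,z+30])); k=l[v,u]; a=s[k]; print(u,v,a)
print(px('w11',a[0]+a[2]/2,a[1],z),px('w11',a[0]+a[2]/2,a[1]+a[3],z))
for q in ([494.5,171,48],): 
  u,v=map(int,pj('w11',q)); 
  for y in range(v-45,v+60,5): print(y,''.join('#' if m[y,x] else '.' for x in range(u-50,u+90,2)))
E
```

```text
[560.4110530845047, 169.69978745645838, 149.47254721661062] [-3.1415594310172814, 9.877897395305091e-05, 1.5692297345829271] 27.626860381831914
[[220, 189, 59, 80, 4372], [290, 218, 56, 120, 6138], [153, 244, 24, 31, 480]]
318 297 [ 290  218   56  120 6138]
[560.3 207.  165.8] [560.2 129.3 165.8]
186 ......................................................................
191 ...............#########################..............................
196 ...........#############################..............................
201 ............############################..............................
206 ............############################..............................
211 ............############################..............................
216 ............############################..............................
221 ............############################............##################
226 ............############################..........####################
231 .............###########################........######################
236 .............############################.......######################
241 .............############################.......######################
246 .............############################......#######################
251 .............############################......#######################
256 ..............###########################......#######################
261 ..............##########################.......#######################
266 ..............#########################........#######################
271 ...............................................#######################
276 ..............................................########################
281 ..............................................########################
286 ..............................................########################
```

Lowering the prism.

>>> move_arm(dp=[[0,1.5,-15],[0,0,-30],[0,0,-30],[0,0,-20],[0,0,-8],[0,0,-4],[0,0,-3],[0,0,-2],[0,0,0]], rotation=[[0,0,0],[0,0,0],[0,0,0],[0,0,0],[0,0,0],[0,0,0],[0,0,0],[0,0,0],[0,0,0]], hand=[0,0,0,0,0,0,0,0,0])

```text
clock: 39.4
eef_pos: [560.3, 172.1, 37.6]
eef_rot: [3.141, -0.0, 1.57]
wrist_force: [0.2, 0.5, -1.7]
finger_gap: 27.8
finger_force: 39.9
```

>>> move_arm(dp=[[0,0,-2],[0,0,-2],[0,0,-1],[0,0,-1],[0,0,0]], rotation=[[0,0,0],[0,0,0],[0,0,0],[0,0,0],[0,0,0]], hand=[0,0,0,0,0])

```text
clock: 40.02
eef_pos: [560.7, 171.9, 32.0]
eef_rot: [3.141, 0.0, 1.57]
wrist_force: [-0.0, -2.5, 4.7]
finger_gap: 27.6
finger_force: 39.9
```

Contact force shows it is on its seat. Releasing and rising for a check.

>>> move_arm(dp=[[0,0,0],[0,0,0],[0,0,0],[0,0,0],[0,0,8],[0,0,25],[0,0,45],[0,0,45],[0,0,25],[0,0,0]], rotation=[[0,0,0],[0,0,0],[0,0,0],[0,0,0],[0,0,0],[0,0,0],[0,0,0],[0,0,0],[0,0,0],[0,0,0]], hand=[0.5,0.5,0.5,0.5,0.5,0.5,0.5,0.5,0.5,0.5])

```text
clock: 41.28
eef_pos: [561.0, 172.3, 181.6]
eef_rot: [3.138, -0.001, 1.57]
wrist_force: [-0.1, -0.4, 0.5]
finger_gap: 46.9
finger_force: 0.0
```

>>> move_arm(dp=[[0,-5,0],[0,-15,0],[0,-15,0],[0,-5,0],[0,0,0],[0,0,0],[0,0,0]], rotation=[[0,0,0],[0,0,0],[0,0,0],[0,0,0],[0,0,0],[0,0,0],[0,0,0]], hand=[0.5,0.5,0.5,0.5,0.5,0.5,0.5])

```text
clock: 42.15
eef_pos: [560.2, 132.4, 179.4]
eef_rot: [-3.142, -0.0, 1.571]
wrist_force: [-0.3, 0.7, -0.2]
finger_gap: 46.8
finger_force: 0.0
```

```bash
python3 - <<'E'
from h import *
d=shot('wrist','w12'); print(d['p'],d['r'],manip.read_state()['wrist_force'])
i=cv2.imread('pics/w12.png'); A=cv2.cvtColor(i,cv2.COLOR_BGR2LAB)[...,1]
m=(A>143).astype(np.uint8); n,l,s,c=cv2.connectedComponentsWithStats(m)
for x in s[1:]:
  if x[4]>500: print(x.tolist(), 'z48',[px('w12',x[0]+x[2]*f,x[1]+x[3]*g,48) for f,g in((0,0),(1,1))],'z83',[px('w12',x[0]+x[2]*f,x[1]+x[3]*g,83) for f,g in((0,.5),(1,.5))],'z47',[px('w12',x[0]+x[2]*.5,x[1]+x[3]*g,47) for g in (0,1)])
g=cv2.cvtColor(i,cv2.COLOR_BGR2GRAY)
for y in range(60,300,6): print(y,''.join('R' if m[y,x] else ' .:-=+*#%@'[min(9,(255-int(g[y,x]))//26)] for x in range(200,380,2)))
E
```

```text
[560.2313578292825, 132.44618894651643, 179.40740015853248] [-3.141559966864016, -5.38915576895338e-05, 1.570745793245083] [-0.9224045  0.3306208  0.688661 ]
[226, 151, 55, 74, 3828] z48 [array([470.8, 207.6,  48. ]), array([522.4, 133.9,  48. ])] z83 [array([477.7, 175.4,  83. ]), array([527.1, 175.4,  83. ])] z47 [array([497.4, 207.6,  47. ]), array([493.8, 133.7,  47. ])]
[303, 152, 31, 72, 2120] z48 [array([545.8, 206.6,  48. ]), array([577. , 134.9,  48. ])] z83 [array([546.9, 175.4,  83. ]), array([574.7, 175.4,  83. ])] z47 [array([560.9, 206.6,  47. ]), array([561. , 134.7,  47. ])]
60 #=:::::#%#-::::::::::::::::::::::::::::::-=:::::::::::::::::::::::::::::::::##=-::::::::::
66 =*-::::#%#--=+*=:-##############=:::=:++-:=:::::::::::::::::::::::::::::::::##=:::::::::::
72 =#:::::%#%=:**####*+#########*+**#*#+**+-:=::::::::::=====***+====::::::::::##=:::::::::::
78 =#-::::+##*::##*+################+###*::::+:::::::===##***####****===:::::::##-:::::::::::
84 =#=:::::%#+:##*+#################**+###:::*:::::=-=-#**#########***+==-:::::##:-::::::::::
90 ==+:::::###-##**##*####*#*###
[... 2590 characters left out ...]
++=++++---==++===+=+=+=---:::::::::
258 +=====**%+==========================================++===++++:--++===++==+==+------:::::::
264 =---+*#***============================================+++++++=++++=========+=------:::::::
270 #**#######+========================++=======================+=+++======+=+==+:--:==:::::::
276 #%########+====-:::-======++*+++++++##+==========-::-------==::::-===++++++==:--#*++++++++
282 ##%#######+-::::::::=====+*++++++++###+===========-:::::::::::::::::::::::----:-###+++++++
288 %%%##%###*+::::::::::==**++++++++*####*===========-:::::::::::::::::::::::::::::####++++++
294 ####*+=--=#=--:::::::=*+++++++++*#####*=============-::::::::::::::::::::::::::=#*###+++++
```

All four are in place, and the box and prism apparent sizes match their seated heights. Handing in.

```bash
python3 -c "
from cell import manip
print(manip.sign_off())"
```

```text
the job is handed in; nothing more can be done
None
```

The eyepiece, prism, cap and fuse box look seated in their inserts and released, I didn't touch either battery, and the job is handed in at about 42 s; sign-off gave no verdict.

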